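# Hover a probe head over its test fixture

## Task

Take the larger, oblong probe head (the one with two holes through its plate) out of the grey tray by its grip block, lift it over the slim power supply and bring it to the black test fixture. Stop and finish while still holding it there, level and still, about 1 cm above the fixture's two guide posts, with its wide hole centred over the thick post and its narrow hole over the thin one, so that it could be lowered straight on. It must not touch the fixture or the power supply, and nothing else on the bench, including the smaller head and the weight on the supply, may be pushed about.

Things in the scene. Friction and masses are not known exactly. Their poses are not given: they have to be found in the camera images.
- probe_head: oblong probe head, loose, 0.4 kg: black plate 80 (x) x 130 (y) x 12 mm on four 14 mm feet; an aluminium grip block 28 x 28 x 50 mm stands on its middle. Origin: middle of the plane under the feet, z up; plate underside at z 14 mm, plate top 26, block top 76. Two holes through the plate on its y axis. Stands in the tray, nearer or farther than the small head
- wide_hole (a point): centre of the wide hole (diameter 22 mm), at the plate's underside: (0, 48, 14) mm in the head's frame; the hole nearer the robot's left at the start
- narrow_hole (a point): centre of the narrow hole (diameter 16 mm), at the plate's underside: (0, -48, 14) mm in the head's frame
- fixture: test fixture, fixed: black case 160 (x) x 190 (y) mm, aluminium deck at z 60 mm, a green circuit board in a nest at the middle, two low clamps with red levers (up to z 90 mm) at x -60 and +60 mm, two steel guide posts 45 mm tall on the deck, on its y axis. Origin: centre of its underside, z up. On the other side of the supply from the tray, left or right, within 0.35 rad of square
- wide_post_top (a point): middle of the top of the thick guide post (diameter 14 mm), 105 mm above the bench: (0, 48, 105) mm in the fixture's frame; the post nearer the robot's left
- narrow_post_top (a point): middle of the top of the thin guide post (diameter 8 mm), 105 mm above the bench: (0, -48, 105) mm in the fixture's frame
- supply: slim bench power supply, fixed, the obstacle between tray and fixture: grey case 280 (x) x 70 (y) x 130 mm tall, origin at the centre of its underside, its long side pointing away from the robot
- weight: steel calibration weight standing loose on top of the power supply: diameter 38 mm, 40 mm tall, so its top is 170 mm above the bench; origin under its middle; leave alone
- tray: open grey tray 230 (x) x 165 (y) x 25 mm tall, walls 5 mm, floor 5 mm thick, fixed; origin at the centre of its underside; the two heads stand on its floor with their grip blocks about 100 mm apart along its x; turned up to 0.3 rad from square
- small_head: the smaller head, loose: square black plate 80 x 80 x 12 mm without holes, same feet and the same grip block, 76 mm tall; origin under its middle; leave alone
- multimeter: orange handheld multimeter lying flat, 160 x 80 x 38 mm, origin under its middle; leave alone
- carton: small cardboard box 90 x 120 x 60 mm, origin under its middle; leave alone
- parts_bin: blue open parts bin 90 x 70 x 45 mm, origin under its middle; leave alone
- screwdriver: screwdriver lying at the left of the bench, about 140 mm long and 30 mm high; leave alone
- toggle_clamp: loose toggle clamp with a red grip on the bench beyond the supply, about 125 mm long, 42 mm tall; leave alone
- spray_can: upright spray can, diameter 52 mm, 150 mm tall, origin under its middle, beyond the other things; leave alone
There are look-alikes about, which are no part of the job. What is shaped like the probe_head but orange or pink is not meant.

How it is judged:
By the outcome, as a careful person would: the job done as asked, in the order asked, and still so for the second after the job is handed in, while the arm keeps its last pose, push and grip.
It also fails if it takes over 45 s, if anything falls off the work surface, if the arm or the gripper's body presses on something with over 40 N, if the wrist force passes 120 N, or if a joint passes its speed limit or range.

## Robot

A 6-joint arm with a two-finger parallel gripper is mounted at the origin on the work surface. World frame = base frame: x ahead of the robot, y to its left, z up, the work surface at z = 0. Lengths are in m, angles in rad, forces in N, time in s.
With the tool pointing down it reaches from about 0.25 to 0.725 m from the base axis. Payload 4 kg.
Tool frame: the origin (TCP) lies midway between the tips of the shut fingers; the grasp point (between the pads) lies 19 mm behind it; z points along the fingers, y is the direction in which the jaws open and shut (so a half turn about z gives the same grasp; the last joint's range is limited). The gripper opens to 85 mm and grips with 20 to 120 N. Pads are 22 mm wide; open, the fingers measure 114 mm over their backs; the gripper's body (76 mm by 85 mm) begins 54 mm behind the grasp point. The pads swing forward as they close: fully open they stand 13 mm farther back than shut.
Start: joints at [-1.259, 0.241, 0.005, 1.335, 0, 1.571], TCP at [0.153, -0.476, 0.231] pointing down, gripper open.
Joint ranges: [-2.72, 2.72], [-1.05, 1.87], [-1.09, 1.28], [-1.99, 2.15], [-1.42, 1.44], [-3.14, 3.14]. Speed limits (rad/s): [2.79, 2.79, 3.14, 3.14, 3.14, 3.14].

## Interface

Orientations are given as a unit quaternion [x, y, z, w].
In Python, from workcell import get_obs, camera, camera_model, job_done, masks_of gives the robot as it stands.
- The arm moves only by the tool jog_arm, never from a script. Its argument "deltas" is a list that holds one entry, the list of rows, each a list of 7 numbers: the shift along the tool's x, y, z in mm, then the turn, a rotation vector about the tool's x, y, z in degrees, then the finger opening in mm, from 0 to 85.4. A call has 1 to 5 rows; each row shifts and turns the pose as measured when the row begins, along the tool's axes as they then stand; what a row does not reach is not made up. A row lasts 1/10 s, in which the tool goes at most 50 mm and 8.59 degrees, less where a joint would pass 70% of its speed; a pose out of reach is approached as far as the arm can. A call with a gripper value outside its range is refused whole. The fingers move at their own pace and stop on an object; the grip force is fixed at half the most. Time passes only in rows, so rows that do not move let the fingers close. It gives the time, the measured TCP pose, the force and the opening at its end, in the units of the state.
- get_obs(): the state, without advancing time (a new reading comes with each control period).
- camera(name): name is "scene" or "top" or "wrist"; returns the picture (384x512x3 uint8, red, green, blue); there is no depth.
- camera_model(name): a dict with "fovy" (degrees; the focal length in pixels is half the picture's height over the tangent of half this angle, whatever the lens; pixels are square), "cx", "cy" (the principal point, pixels), "pose" (4x4, takes a point from camera to world coordinates); the wrist camera has in their place "T_tool_cam" (4x4, takes a point from camera to tool coordinates, whose origin is the TCP and whose axes are the flange's). Camera axes: x right, y down, z forward; pixel columns grow to the right and rows downward; lengths in m; the calibration is good to about 2 mm. The wrist camera is an equidistant fisheye: a pixel r from the principal point sees the ray r / f radians off the axis. A picture is of the moment at which its call begins: read the wrist's pose just before it. camera_model takes no time and is no camera call.
- job_done(): hands the job in, once; it reports no verdict.
Trained networks look in the newest picture that a camera, given by its name, has taken for a name from the list of things; names that differ only in an ending like _2 or _b are one class to them, and where a whole thing is asked for, a point or a joint stands for the part that bears it (a point fixed in the world has none). Each returns a list of dicts, best first, with "conf" (0 to 1); they miss things now and then, are a little off and sometimes report something else, mostly with a low value. They report only what shows in the picture. A call takes as long as a camera call. They do not tell look-alikes from the thing itself.
- masks_of(target, camera): "pixels" (384x512 bool, what is visible of it) and "at" ([column, row] in pixels, amid what is visible of it).
The state is a dict: "clock": time; "joint_pos": joint angles; "joint_vel": joint speeds; "tau": joint torques, N m; "eef_pos": TCP position; "tool_rot": TCP orientation; "ft_force": force on the tool from outside, world axes, zero at the start; "ft_torque": the same for the moment, N m; "grip_width": finger opening in m.
Only numpy, scipy, OpenCV 4.12 (cv2) and the standard library are available. Lean on these libraries where they do the work, as an engineer would, in place of code of your own. Each camera call takes 0.05 s, during which the arm holds its last target. There are 200 camera calls.

## Working session

There is one attempt and no reset: what is moved stays moved. The work goes in short steps, Python scripts to look and compute and a tool call to move; the robot and the scene stay as the last step left them, time stands still between calls to the robot, and variables do not carry over. Pictures are saved under pics/ and viewed, about 8 in all and at most 12, crops included, and the job is handed in when it is done.

Besides the shell and the picture viewer there is one more tool, called by a JSON object that holds its "name" and its "arguments", one argument or row to a line. jog_arm: Moves the arm, as the interface text tells. Its arguments: {"type":"object","properties":{"deltas":{"type":"array"}},"required":["deltas"]}

```bash
ls; mkdir -p pics; cat > h.py <<'E'
import numpy as np, cv2
from workcell import *
from scipy.spatial.transform import Rotation as R
def save(n,im,s=1): cv2.imwrite(f'pics/{n}.png',cv2.resize(im[...,::-1],None,fx=s,fy=s,interpolation=cv2.INTER_CUBIC))
def tool():
    o=get_obs();T=np.eye(4);T[:3,:3]=R.from_quat(o['tool_rot']).as_matrix();T[:3,3]=o['eef_pos'];return T
def ray(c,uv,T=None):
    m=camera_model(c);f=192/np.tan(np.radians(m['fovy'])/2)
    d=np.array([uv[0]-m['cx'],uv[1]-m['cy']],float)/f
    if c=='wrist':
        r=np.hypot(*d);v=np.array([*(d/max(r,1e-9)*np.sin(r)),np.cos(r)]);P=(tool() if T is None else T)@m['T_tool_cam']
    else: v=np.array([*d,1]);P=m['pose']
    v=P[:3,:3]@v;return P[:3,3],v
def at_z(c,uv,z,T=None):
    o,v=ray(c,uv,T);return o+v*(z-o[2])/v[2]
def proj(c,p,T=None):
    m=camera_model(c);f=192/np.tan(np.radians(m['fovy'])/2)
    P=((tool() if T is None else T)@m['T_tool_cam']) if c=='wrist' else m['pose']
    q=P[:3,:3].T@(np.asarray(p)-P[:3,3])
    if c=='wrist':
        n=np.hypot(*q[:2]);r=np.arctan2(n,q[2]);d=q[:2]/max(n,1e-9)*r
    else: d=q[:2]/q[2]
    return np.array([m['cx'],m['cy']])+f*d
E
python3 - <<'E'
from h import *
ims={c:camera(c) for c in('scene','top','wrist')}
save('a',np.hstack([ims['top']]),1.5);save('b',np.hstack([ims['scene'],ims['wrist']]),0.78)
for c in ims:
    m=camera_model(c);print(c,m['fovy'],m['cx'],m['cy'],np.round(m.get('pose',m.get('T_tool_cam')),3).tolist())
for t in ['probe_head','wide_hole','narrow_hole','fixture','wide_post_top','narrow_post_top','supply','weight','tray','small_head']:
    for c in ('top',):
        for k in masks_of(t,c)[:3]: print(t,c,round(k['conf'],2),np.round(k['at']),k['pixels'].sum())
print(get_obs())
E
```

```text
pics
scene 48.62284727444554 253.98240178814714 189.2802305599988 [[-0.157, 0.698, -0.699, 1.364], [0.988, 0.104, -0.118, 0.121], [-0.009, -0.709, -0.706, 0.963], [0.0, 0.0, 0.0, 1.0]]
top 55.58403636576164 257.0914869195987 191.37809223540168 [[0.023, -0.984, 0.174, 0.306], [-1.0, -0.024, -0.003, -0.013], [0.007, -0.174, -0.985, 1.232], [0.0, 0.0, 0.0, 1.0]]
wrist 65.70646984690485 252.06933032029545 188.37176902378584 [[-0.001, -0.963, -0.271, 0.069], [1.0, -0.001, -0.0, -0.001], [-0.0, -0.271, 0.963, -0.143], [0.0, 0.0, 0.0, 1.0]]
probe_head top 0.83 [172. 220.] 931
probe_head top 0.72 [247. 184.] 2002
probe_head top 0.63 [146. 282.] 1010
wide_hole top 0.77 [301. 259.] 983
wide_hole top 0.72 [144. 282.] 1035
wide_hole top 0.22 [331. 200.] 2850
narrow_hole top 0.71 [300. 258.] 975
narrow_hole top 0.68 [170. 222.] 933
narrow_hole top 0.58 [143. 282.] 1022
fixture top 0.56 [331. 201.] 2895
wide_post_top top 0.64 [329. 196.] 2881
narrow_post_top top 0.67 [328. 198.] 2956
supply top 0.8 [249. 186.] 2051
tray top 0.76 [164. 205.] 2008
tray top 0.74 [174. 219.] 936
tray top 0.33 [253. 117.] 188
small_head top 0.74 [173. 190.] 595
{'clock': 0.65, 'joint_pos': array([-1.25903476e+00,  2.40586292e-01,  5.01646168e-03,  1.33520805e+00,
        7.06004891e-06,  1.57077515e+00]), 'joint_vel': array([-0.00041914, -0.00053678, -0.00105113,  0.00027223, -0.00014306,
        0.00132545]), 'tau': array([ 2.12585954e-03, -3.72027147e+01,  2.52612537e+01,  1.04012215e-03,
       -2.13858993e-05, -1.33832282e-05]), 'eef_pos': array([ 0.15337127, -0.47590087,  0.23131961]), 'tool_rot': array([9.87873528e-01, 1.55260727e-01, 4.91934578e-06, 8.56534966e-06]), 'ft_force': array([-1.22859701,  0.37084149,  0.72995696]), 'ft_torque': array([ 0.02023671, -0.04526608, -0.03123014]), 'grip_width': 0.0855432808349898}
```

View pics/a.png

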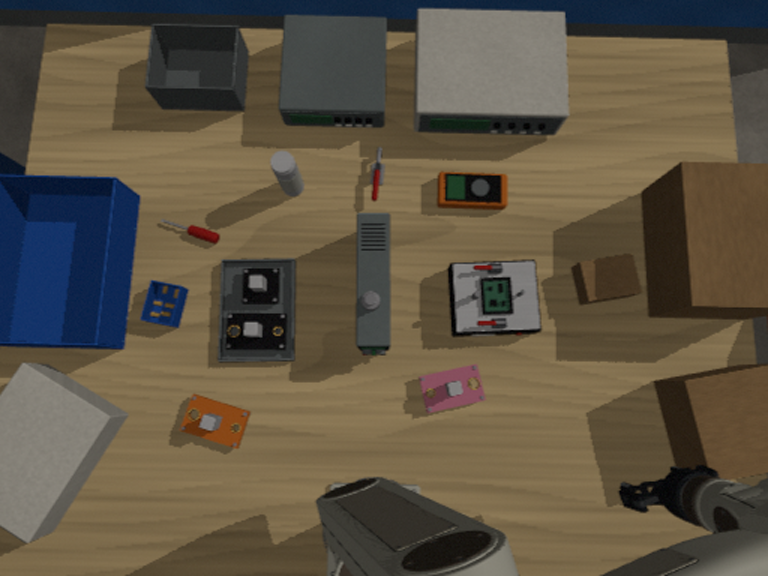

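View pics/b.png

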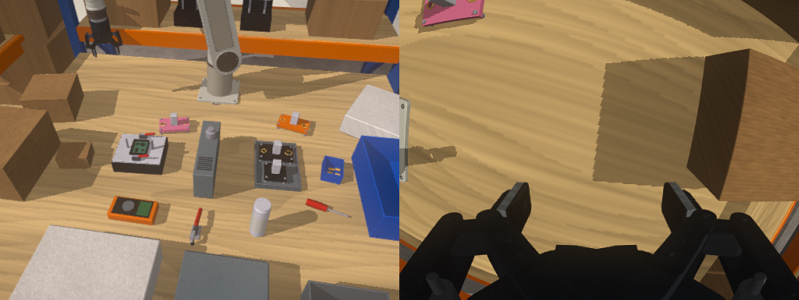

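The top view (shown at 1.5x) has the black oblong head in the tray at about (253,330), with the small head beyond it. The supply and weight are at (372,285) and the fixture is at (495,297). The orange and pink heads are the look-alikes. Next I turn these pixels into positions.

```bash
python3 - <<'E'
from h import *
P={'block top':(253,327,.081),'left hole':(233,330,.031),'right hole':(278,330,.031),'weight top':(370,297,.17),'small block':(257,281,.081),
'fix NL':(450,263,.06),'fix NR':(537,261,.06),'fix BL':(455,333,.06),'fix BR':(540,331,.06),'lev far':(488,268,.08),'lev near':(492,323,.08),'board':(496,295,.065),'sup farL':(359,214,.13),'sup farR':(389,214,.13),'sup nearL':(357,346,.13),'sup nearR':(387,347,.13),
'trayFL':(222,260,.025),'trayFR':(295,260,.025),'trayNL':(220,360,.025),'trayNR':(294,360,.025)}
for k,(u,v,z) in P.items(): print(k,np.round(at_z('top',(u/1.5,v/1.5),z),3))
a=camera('top');s=a[160:240,140:230];t=a[165:230,290:370]
save('c',np.hstack([cv2.resize(s,(400,400),interpolation=cv2.INTER_CUBIC),cv2.resize(t,(400,400),interpolation=cv2.INTER_CUBIC)]))
E
```

```text
block top [0.417 0.261 0.081]
left hole [0.414 0.316 0.031]
right hole [0.416 0.218 0.031]
weight top [0.473 0.014 0.17 ]
small block [0.516 0.259 0.081]
fix NL [ 0.57  -0.157  0.06 ]
fix NR [ 0.579 -0.348  0.06 ]
fix BL [ 0.416 -0.168  0.06 ]
fix BR [ 0.425 -0.351  0.06 ]
lev far [ 0.557 -0.236  0.08 ]
lev near [ 0.438 -0.244  0.08 ]
board [ 0.5   -0.256  0.065]
sup farL [0.655 0.043 0.13 ]
sup farR [ 0.656 -0.02   0.13 ]
sup nearL [0.379 0.038 0.13 ]
sup nearR [ 0.378 -0.022  0.13 ]
trayFL [0.572 0.354 0.025]
trayFR [0.576 0.189 0.025]
trayNL [0.348 0.342 0.025]
trayNR [0.352 0.18  0.025]
```

View pics/c.png

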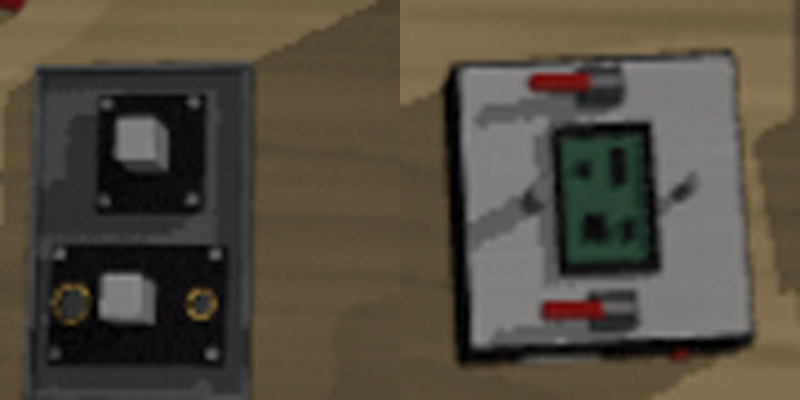

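{"name": "jog_arm", "arguments": {
  "deltas": [
    [[44, -17, -4, 0, 0, 0, 85], [44, -17, -4, 0, 0, 0, 85], [44, -17, -4, 0, 0, 0, 85], [44, -17, -4, 0, 0, 0, 85], [44, -17, -4, 0, 0, 0, 85]]
  ]
}}

```text
clock: 1.2
eef_pos: [0.3386, -0.3283, 0.2511]
tool_rot: [0.989, 0.148, -0.0, 0.001]
ft_force: [0.4, -0.8, -0.3]
grip_width: 0.085
```

```bash
cat >> h.py <<'E'
def plan(p,yaw,maxmm=45):
    "rows to bring the TCP to p, tool down, tool x at yaw; final correction printed"
    T=tool();p=np.asarray(p);G=R.from_euler('z',yaw)*R.from_euler('x',np.pi)
    R0=R.from_matrix(T[:3,:3]);w=(R0.inv()*G).as_rotvec(degrees=True);d=p-T[:3,3]
    n=int(max(np.ceil(np.linalg.norm(d)*1e3/maxmm),np.ceil(np.linalg.norm(w)/8),1))
    print('at',np.round(T[:3,3],4),'yaw',round(np.arctan2(T[1,0],T[0,0]),4),'tilt',np.round(np.degrees(T[:2,2]),2),'n',n)
    for i in range(n):
        Ri=R0*R.from_rotvec(w*i/n,degrees=True);print(np.round(Ri.inv().apply(d/n*1e3),1).tolist(),np.round(w/n,2).tolist())
E
python3 - <<'E'
from h import *
a=at_z('top',(316.6,197.5),.105);b=at_z('top',(348,195),.105);print(a,b,np.linalg.norm(a-b),(a+b)/2)
plan((.42,-.255,.25),.05)
E
```

```text
[ 0.49002052 -0.20347466  0.105     ] [ 0.50037224 -0.30226791  0.105     ] 0.09933410526838501 [ 0.49519638 -0.25287128  0.105     ]
at [ 0.3386 -0.3283  0.2511] yaw 0.2962 tilt [-0.01 -0.11] n 3
[33.1, -15.5, 0.3] [0.04, 0.01, 4.7]
[31.7, -18.1, 0.3] [0.04, 0.01, 4.7]
[30.1, -20.7, 0.3] [0.04, 0.01, 4.7]
```

{"name": "jog_arm", "arguments": {
  "deltas": [
    [[33, -15.5, 0, 0, 0, 4.7, 85], [32, -18, 0, 0, 0, 4.7, 85], [30, -21, 0, 0, 0, 4.7, 85], [0, 0, 0, 0, 0, 0, 85], [0, 0, 0, 0, 0, 0, 85]]
  ]
}}

```text
clock: 1.7
eef_pos: [0.4279, -0.2474, 0.2522]
tool_rot: [1.0, 0.026, 0.002, 0.002]
ft_force: [-0.2, -0.7, -0.1]
grip_width: 0.0849
```

```bash
python3 - <<'E'
from h import *
T=tool();im=camera('wrist');np.save('T_fix.npy',T)
print(np.round(T,4).tolist())
for p in [(.490,-.2035,.105),(.5004,-.302,.105)]: print(proj('wrist',p,T))
cv2.imwrite('pics/raw_fix.png',im[...,::-1])
save('d',im,1.5)
for t in ['wide_post_top','narrow_post_top']:
    for k in masks_of(t,'wrist')[:3]: print(t,round(k['conf'],2),np.round(k['at']),k['pixels'].sum())
E
```

```text
[[0.9987, 0.051, 0.0036, 0.4279], [0.051, -0.9987, -0.0034, -0.2474], [0.0034, 0.0036, -1.0, 0.2522], [0.0, 0.0, 0.0, 1.0]]
[210.11477122 112.42881662]
[311.57997773 107.42343539]
wide_post_top 0.58 [257. 102.] 21609
narrow_post_top 0.9 [261. 103.] 21486
```

View pics/d.png

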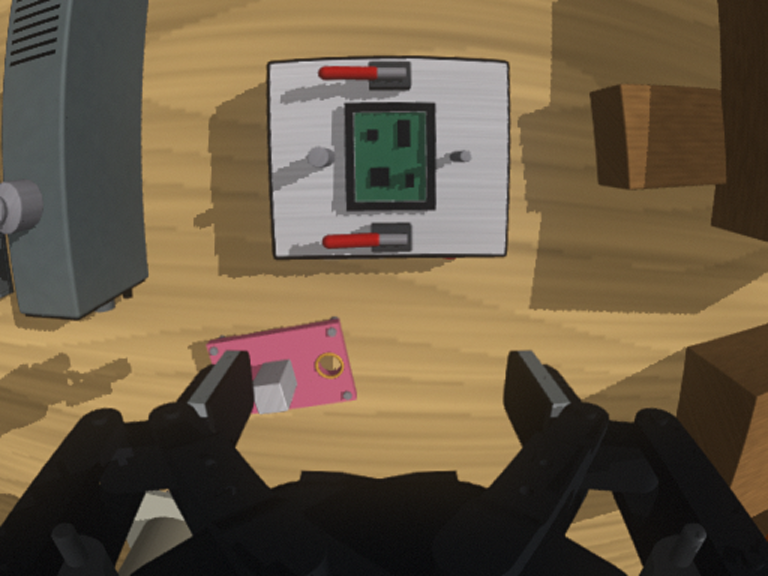

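The fixture is clear from the wrist. The thick post top is at about (318,156) and the thin one at about (465,156), both at 1.5x. I'll zoom in for accuracy.

```bash
python3 - <<'E'
from h import *
im=cv2.imread('pics/raw_fix.png')[...,::-1]
c=lambda u,v:cv2.resize(im[v:v+30,u:u+40],None,fx=10,fy=10,interpolation=cv2.INTER_NEAREST)
save('e',np.hstack([c(195,90),c(285,90)]))
E
```

```text
(no output)
```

View pics/e.png

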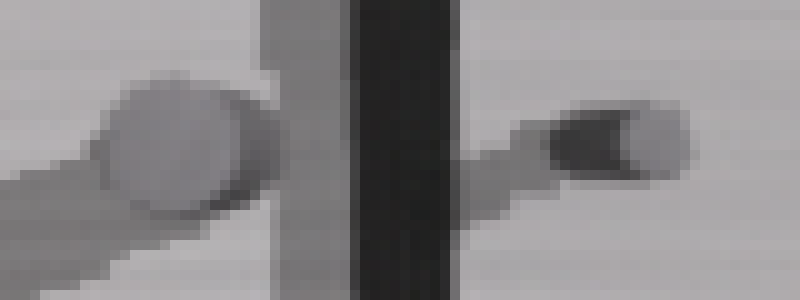

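```bash
python3 - <<'E'
from h import *
T=np.load('T_fix.npy')
a=at_z('wrist',(211.3,104),.105,T);b=at_z('wrist',(310.2,103.7),.105,T);d=a-b
print(a,b,np.linalg.norm(d),'mid',(a+b)/2,'yaw',np.arctan2(-d[0],d[1]))
# over the supply to a viewing place behind the head: head yaw ~.02
plan((.34,-.05,.25),.03);
E
```

```text
[ 0.49829607 -0.20435233  0.105     ] [ 0.50395421 -0.30037526  0.105     ] 0.0961894887993588 mid [ 0.50112514 -0.25236379  0.105     ] yaw 0.058856819527893324
at [ 0.427  -0.2485  0.2522] yaw 0.0477 tilt [ 0.21 -0.19] n 5
[-15.5, -40.5, 0.2] [0.04, -0.04, 0.2]
[-15.6, -40.4, 0.3] [0.04, -0.04, 0.2]
[-15.8, -40.4, 0.3] [0.04, -0.04, 0.2]
[-15.9, -40.3, 0.4] [0.04, -0.04, 0.2]
[-16.1, -40.3, 0.4] [0.04, -0.04, 0.2]
```

{"name": "jog_arm", "arguments": {
  "deltas": [
    [[-16, -45, 0, 0, 0, 0.2, 85], [-16, -45, 0, 0, 0, 0.2, 85], [-16, -45, 0, 0, 0, 0.2, 85], [-16, -45, 0, 0, 0, 0.2, 85], [-16, -45, 0, 0, 0, 0.2, 85]]
  ]
}}

```text
clock: 2.35
eef_pos: [0.336, -0.0299, 0.2491]
tool_rot: [1.0, 0.004, 0.002, 0.002]
ft_force: [1.3, 0.8, 0.6]
grip_width: 0.0854
```

```bash
python3 - <<'E'
from h import *
plan((.345,.255,.25),.03)
E
```

```text
at [ 0.336  -0.0299  0.2491] yaw 0.0071 tilt [ 0.25 -0.25] n 7
[1.6, -40.7, -0.3] [0.04, -0.04, -0.19]
[1.7, -40.7, -0.3] [0.04, -0.04, -0.19]
[1.8, -40.7, -0.2] [0.04, -0.04, -0.19]
[2.0, -40.7, -0.2] [0.04, -0.04, -0.19]
[2.1, -40.7, -0.2] [0.04, -0.04, -0.19]
[2.2, -40.7, -0.2] [0.04, -0.04, -0.19]
[2.4, -40.6, -0.1] [0.04, -0.04, -0.19]
```

{"name": "jog_arm", "arguments": {
  "deltas": [
    [[2, -47, 0, 0, 0, -0.2, 85], [2, -47, 0, 0, 0, -0.2, 85], [2, -47, 0, 0, 0, -0.2, 85], [2, -47, 0, 0, 0, -0.2, 85], [2, -47, 0, 0, 0, -0.2, 85]]
  ]
}}

```text
clock: 2.85
eef_pos: [0.3389, 0.0817, 0.2577]
tool_rot: [0.996, 0.076, -0.001, -0.05]
ft_force: [0.1, 0.3, -1.0]
grip_width: 0.0852
```

{"name": "jog_arm", "arguments": {
  "deltas": [
    [[2, -30, 0, 0, 0, -0.2, 85], [2, -20, 0, 0, 0, -0.2, 85], [0, 0, 0, 0, 0, 0, 85], [0, 0, 0, 0, 0, 0, 85]]
  ]
}}

```text
clock: 3.25
eef_pos: [0.3405, 0.1015, 0.2639]
tool_rot: [0.994, 0.093, -0.001, -0.061]
ft_force: [-0.1, -0.4, 0.9]
grip_width: 0.085
```

```bash
python3 - <<'E'
from h import *
T=tool();im=camera('wrist');np.save('T_head.npy',T)
print(np.round(T,4).tolist())
for p in [(.414,.316,.031),(.416,.218,.031),(.417,.261,.081)]: print(proj('wrist',p,T))
cv2.imwrite('pics/raw_head.png',im[...,::-1])
save('f',im[20:250,90:420],2.4)
E
```

```text
[[0.9826, 0.185, -0.0144, 0.3405], [0.1854, -0.9751, 0.1218, 0.1015], [0.0085, -0.1224, -0.9924, 0.2639], [0.0, 0.0, 0.0, 1.0]]
[132.27275184  82.28643877]
[197.41249575  88.7937738 ]
[151.18191975  81.34191014]
```

View pics/f.png

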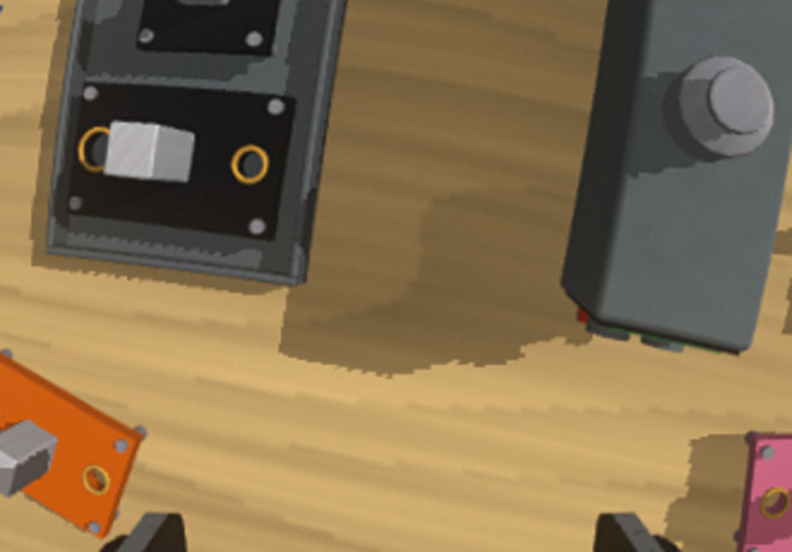

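The tool tilted and lagged, so I'll check the joints. This view shows the head with its rings at crop (97,149) and (250,164).

```bash
python3 - <<'E'
from h import *
T=np.load('T_head.npy')
g=lambda x,y:(90+x/2.4-.3,20+y/2.4-.3)
a=at_z('wrist',g(96,149),.031,T);b=at_z('wrist',g(250,164),.031,T);d=a-b
print(a,b,np.linalg.norm(d),(a+b)/2,np.arctan2(-d[0],d[1]))
print('weight',at_z('wrist',g(742,100),.17,T))
o=get_obs();print(np.round(o['joint_pos'],3),np.round(o['joint_vel'],3))
plan((.345,.2,.25),.03)
E
```

```text
[0.41434795 0.32038473 0.031     ] [0.41632897 0.22298998 0.031     ] 0.09741489388424368 [0.41533846 0.27168736 0.031     ] 0.020337396882957156
weight [0.47076166 0.01754994 0.17      ]
[ 0.185 -0.073 -0.263  1.372  0.123  3.14 ] [ 0.001  0.    -0.003 -0.001  0.002  0.003]
at [0.3405 0.1014 0.2639] yaw 0.1863 tilt [-0.82  6.98] n 3
[7.5, -31.2, 8.6] [-2.35, 0.02, 2.99]
[5.9, -31.9, 7.3] [-2.35, 0.02, 2.99]
[4.2, -32.4, 6.0] [-2.35, 0.02, 2.99]
```

Joint 6 is at its limit (q6 = q1 − yaw + π). I'll grasp with the jaws along the head's x instead, at tool yaw about 1.59, which suits both places.

```bash
python3 - <<'E'
from h import *
plan((.4155,.19,.25),1.591)
E
```

```text
at [0.3405 0.1014 0.2639] yaw 0.1863 tilt [-0.82  6.98] n 11
[8.2, -6.4, 2.1] [-0.5, -0.49, -7.3]
[8.9, -5.4, 2.0] [-0.5, -0.49, -7.3]
[9.6, -4.2, 1.9] [-0.5, -0.49, -7.3]
[10.0, -3.0, 1.8] [-0.5, -0.49, -7.3]
[10.4, -1.7, 1.7] [-0.5, -0.49, -7.3]
[10.5, -0.4, 1.6] [-0.5, -0.49, -7.3]
[10.5, 1.0, 1.5] [-0.5, -0.49, -7.3]
[10.3, 2.3, 1.4] [-0.5, -0.49, -7.3]
[9.9, 3.6, 1.4] [-0.5, -0.49, -7.3]
[9.4, 4.8, 1.3] [-0.5, -0.49, -7.3]
[8.7, 5.9, 1.3] [-0.5, -0.49, -7.3]
```

{"name": "jog_arm", "arguments": {
  "deltas": [
    [[8, -6, 2, -0.5, -0.5, -8, 85], [9, -5, 2, -0.5, -0.5, -8, 85], [10, -4, 2, -0.5, -0.5, -8, 85], [10, -3, 2, -0.5, -0.5, -8, 85], [10, -1, 2, -0.5, -0.5, -8, 85]]
  ]
}}

```text
clock: 3.8
eef_pos: [0.3744, 0.1388, 0.2564]
tool_rot: [0.899, 0.437, -0.0, -0.033]
ft_force: [0.4, -0.0, 0.1]
grip_width: 0.0852
```

{"name": "jog_arm", "arguments": {
  "deltas": [
    [[10, 0, 1.5, -0.5, -0.5, -8, 85], [10, 1, 1.5, -0.5, -0.5, -8, 85], [10, 3, 1.5, -0.5, -0.5, -8, 85], [10, 4, 1.5, -0.5, -0.5, -8, 85], [9, 5, 1.5, -0.5, -0.5, -8, 85]]
  ]
}}

```text
clock: 4.3
eef_pos: [0.4061, 0.1796, 0.2481]
tool_rot: [0.686, 0.727, -0.001, -0.001]
ft_force: [-0.6, -0.1, 0.1]
grip_width: 0.085
```

```bash
python3 - <<'E'
from h import *
plan((.4155,.195,.25),1.591)
E
```

```text
at [0.4061 0.1796 0.2481] yaw 1.6292 tilt [-0.12  0.04] n 1
[14.9, 10.2, -1.9] [-0.12, -0.04, 2.19]
```

{"name": "jog_arm", "arguments": {
  "deltas": [
    [[15, 10, 0, 0, 0, 2.2, 85], [0, 0, 0, 0, 0, 0, 85], [0, 0, 0, 0, 0, 0, 85]]
  ]
}}

```text
clock: 4.6
eef_pos: [0.4155, 0.1948, 0.2468]
tool_rot: [0.7, 0.715, -0.002, -0.001]
ft_force: [1.2, -0.5, -0.1]
grip_width: 0.0847
```

```bash
python3 - <<'E'
from h import *
T=tool();im=camera('wrist');np.save('T_head.npy',T)
print(np.round(T,4).tolist())
cv2.imwrite('pics/raw_head.png',im[...,::-1])
save('g',im[20:220,120:400],2.8)
E
```

```text
[[-0.0211, 0.9998, -0.004, 0.4155], [0.9998, 0.0211, -0.0015, 0.1948], [-0.0014, -0.0041, -1.0, 0.2468], [0.0, 0.0, 0.0, 1.0]]
```

View pics/g.png

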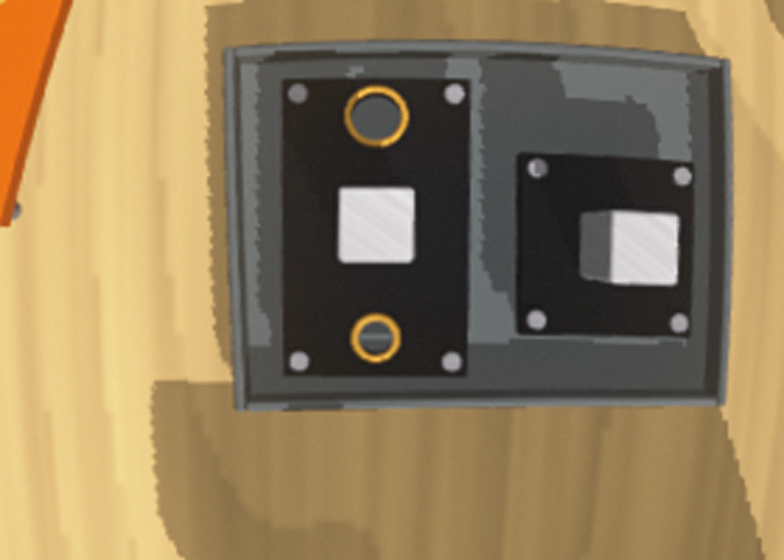

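The head shows clearly from above. In the crop, the wide ring is at (377,116), the narrow ring at (376,338), and the block top centre at (376.5,225).

```bash
python3 - <<'E'
from h import *
T=np.load('T_head.npy')
g=lambda x,y:(120+x/2.8-.3,20+y/2.8-.3)
a=at_z('wrist',g(377,116),.031,T);b=at_z('wrist',g(376,338),.031,T);d=a-b
c=at_z('wrist',g(376.5,225),.081,T);yaw=np.arctan2(-d[0],d[1])
print(a,b,np.linalg.norm(d),(a+b)/2,c,yaw)
plan((*((a+b)[:2]/4+c[:2]/2),.045),yaw+np.pi/2)
E
```

```text
[0.41483855 0.31908692 0.031     ] [0.41640877 0.22288987 0.031     ] 0.09620986007633327 [0.41562366 0.2709884  0.031     ] [0.41545413 0.27067289 0.081     ] 0.016321524140601267
at [0.4156 0.1947 0.2469] yaw 1.5915 tilt [-0.22 -0.07] n 5
[15.3, 0.5, 40.4] [-0.04, 0.01, 0.05]
[15.3, 0.4, 40.4] [-0.04, 0.01, 0.05]
[15.2, 0.4, 40.4] [-0.04, 0.01, 0.05]
[15.2, 0.3, 40.4] [-0.04, 0.01, 0.05]
[15.2, 0.3, 40.4] [-0.04, 0.01, 0.05]
```

{"name": "jog_arm", "arguments": {
  "deltas": [
    [[40, 1, 8, -0.1, 0, 0.2, 85], [36, 1, 20, -0.1, 0, 0, 85], [0, 0, 40, 0, 0, 0, 85], [0, 0, 30, 0, 0, 0, 85], [0, 0, 0, 0, 0, 0, 85]]
  ]
}}

```text
clock: 5.15
eef_pos: [0.4176, 0.2697, 0.1484]
tool_rot: [0.703, 0.711, 0.002, 0.002]
ft_force: [-1.1, -0.6, -0.1]
grip_width: 0.0851
```

```bash
python3 - <<'E'
from h import *
plan((.4155,.2708,.045),.0163+np.pi/2)
E
```

```text
at [0.4176 0.2697 0.1484] yaw 1.5824 tilt [0.28 0.02] n 3
[0.4, -0.9, 34.5] [0.09, -0.0, -0.09]
[0.4, -0.8, 34.5] [0.09, -0.0, -0.09]
[0.4, -0.7, 34.5] [0.09, -0.0, -0.09]
```

{"name": "jog_arm", "arguments": {
  "deltas": [
    [[0.5, -1, 35, 0.1, 0, -0.1, 85], [0.5, -1, 30, 0.1, 0, -0.1, 85], [0, 0, 25, 0, 0, 0, 85], [0, 0, 10, 0, 0, 0, 85], [0, 0, 0, 0, 0, 0, 85]]
  ]
}}

```text
clock: 5.65
eef_pos: [0.4202, 0.2701, 0.0531]
tool_rot: [0.703, 0.711, 0.005, 0.002]
ft_force: [-0.3, 0.4, -0.2]
grip_width: 0.0851
```

```bash
python3 - <<'E'
from h import *
plan((.4155,.2708,.045),.0163+np.pi/2)
E
```

```text
at [0.4202 0.2701 0.0531] yaw 1.5822 tilt [0.54 0.25] n 1
[0.7, -4.8, 8.1] [0.54, -0.25, -0.28]
```

{"name": "jog_arm", "arguments": {
  "deltas": [
    [[0.7, -4.8, 6, 0.5, -0.2, -0.3, 85], [0, 0, 0, 0, 0, 0, 85]]
  ]
}}

```text
clock: 5.85
eef_pos: [0.4171, 0.2714, 0.0497]
tool_rot: [0.701, 0.713, 0.002, 0.0]
ft_force: [-0.0, 0.8, -0.1]
grip_width: 0.0852
```

```bash
python3 - <<'E'
from h import *
plan((.4155,.2708,.045),.0163+np.pi/2)
E
```

```text
at [0.4171 0.2714 0.0497] yaw 1.5867 tilt [0.21 0.16] n 1
[-0.5, -1.6, 4.7] [0.21, -0.16, -0.02]
```

{"name": "jog_arm", "arguments": {
  "deltas": [
    [[-0.5, -2.2, 6, 0.3, -0.2, 0, 85], [0, -0.3, 0, 0, 0, 0, 85], [0, 0, 0, 0, 0, 0, 20], [0, 0, 0, 0, 0, 0, 20], [0, 0, 0, 0, 0, 0, 20]]
  ]
}}

```text
clock: 6.35
eef_pos: [0.4165, 0.2724, 0.0464]
tool_rot: [0.701, 0.713, 0.002, 0.0]
ft_force: [-0.5, 0.5, -0.0]
grip_width: 0.0435
```

{"name": "jog_arm", "arguments": {
  "deltas": [
    [[0, 0, 0, 0, 0, 0, 20], [0, 0, 0, 0, 0, 0, 20], [0, 0, 0, 0, 0, 0, 20], [0, 0, 0, 0, 0, 0, 20], [0, 0, 0, 0, 0, 0, 20]]
  ]
}}

```text
clock: 6.85
eef_pos: [0.4164, 0.2725, 0.0466]
tool_rot: [0.701, 0.713, 0.002, 0.0]
ft_force: [0.2, 0.6, 1.1]
grip_width: 0.0274
```

```bash
python3 - <<'E'
from h import *
plan((.4155,.2708,.1),.0163+np.pi/2)
E
```

```text
at [0.4164 0.2725 0.0466] yaw 1.5873 tilt [0.16 0.15] n 2
[-0.8, -0.4, -26.7] [0.08, -0.08, 0.0]
[-0.8, -0.4, -26.7] [0.08, -0.08, 0.0]
```

The fingers stopped at 27.4 mm on the 28 mm block, so the grip is good. Lifting now.

{"name": "jog_arm", "arguments": {
  "deltas": [
    [[0, 0, -10, 0, 0, 0, 20], [0, 0, -20, 0, 0, 0, 20], [0, 0, -30, 0, 0, 0, 20], [0, 0, -40, 0, 0, 0, 20], [0, 0, -40, 0, 0, 0, 20]]
  ]
}}

```text
clock: 7.35
eef_pos: [0.4092, 0.2675, 0.183]
tool_rot: [0.701, 0.713, -0.01, -0.002]
ft_force: [0.9, 0.6, -3.3]
grip_width: 0.0277
```

{"name": "jog_arm", "arguments": {
  "deltas": [
    [[0, 0, -45, 0, 0, 0, 20], [0, 0, -45, 0, 0, 0, 20], [0, 0, -40, 0, 0, 0, 20], [0, 0, -15, 0, 0, 0, 20], [0, 0, 0, 0, 0, 0, 20]]
  ]
}}

```text
clock: 7.85
eef_pos: [0.4105, 0.2681, 0.3398]
tool_rot: [0.701, 0.713, -0.007, -0.001]
ft_force: [-0.0, -0.2, -3.7]
grip_width: 0.0274
```

```bash
python3 - <<'E'
from h import *
print(get_obs()['grip_width'])
plan((.43,-.08,.27),.04+np.pi/2)
E
```

```text
0.027403626777339152
at [0.4105 0.2681 0.3398] yaw 1.5872 tilt [-0.71 -0.49] n 8
[-43.5, 1.8, 9.1] [-0.09, 0.06, -0.17]
[-43.5, 1.7, 9.0] [-0.09, 0.06, -0.17]
[-43.5, 1.6, 9.0] [-0.09, 0.06, -0.17]
[-43.5, 1.4, 8.9] [-0.09, 0.06, -0.17]
[-43.5, 1.3, 8.9] [-0.09, 0.06, -0.17]
[-43.5, 1.1, 8.9] [-0.09, 0.06, -0.17]
[-43.6, 1.0, 8.8] [-0.09, 0.06, -0.17]
[-43.6, 0.8, 8.8] [-0.09, 0.06, -0.17]
```

{"name": "jog_arm", "arguments": {
  "deltas": [
    [[-25, 2, 5, -0.1, 0.1, -0.2, 20], [-42, 2, 5, -0.1, 0.1, -0.2, 20], [-45, 2, 5, -0.1, 0.1, -0.2, 20], [-45, 2, 0, -0.1, 0.1, -0.2, 20], [-45, 2, 0, -0.1, 0.1, -0.2, 20]]
  ]
}}

```text
clock: 8.35
eef_pos: [0.4228, 0.0648, 0.3175]
tool_rot: [0.69, 0.724, -0.005, -0.005]
ft_force: [0.8, 0.5, -4.6]
grip_width: 0.0276
```

```bash
python3 - <<'E'
from h import *
print(get_obs()['grip_width'])
plan((.498,-.252,.30),.059+np.pi/2)
E
```

```text
0.027587608885016556
at [0.4228 0.0648 0.3175] yaw 1.6183 tilt [-0.83 -0.05] n 8
[-40.0, 7.5, 2.1] [-0.1, 0.0, -0.08]
[-40.0, 7.5, 2.1] [-0.1, 0.0, -0.08]
[-40.0, 7.4, 2.1] [-0.1, 0.0, -0.08]
[-40.0, 7.4, 2.1] [-0.1, 0.0, -0.08]
[-40.0, 7.3, 2.1] [-0.1, 0.0, -0.08]
[-40.1, 7.2, 2.2] [-0.1, 0.0, -0.08]
[-40.1, 7.2, 2.2] [-0.1, 0.0, -0.08]
[-40.1, 7.1, 2.2] [-0.1, 0.0, -0.08]
```

{"name": "jog_arm", "arguments": {
  "deltas": [
    [[-40, 7.5, 0, -0.1, 0, 0, 20], [-44, 8, 0, -0.1, 0, 0, 20], [-44, 8, 0, -0.1, 0, 0, 20], [-44, 8, 0, -0.1, 0, 0, 20], [-44, 8, 0, -0.1, 0, 0, 20]]
  ]
}}

```text
clock: 8.85
eef_pos: [0.4661, -0.1573, 0.3082]
tool_rot: [0.69, 0.724, -0.007, -0.009]
ft_force: [1.2, 0.5, -3.9]
grip_width: 0.0273
```

```bash
python3 - <<'E'
from h import *
plan((.501,-.2505,.25),.059+np.pi/2)
E
```

```text
at [ 0.4661 -0.1573  0.3082] yaw 1.6188 tilt [-1.22  0.13] n 3
[-31.6, 10.5, 19.1] [-0.4, -0.07, -0.21]
[-31.7, 10.3, 19.2] [-0.4, -0.07, -0.21]
[-31.7, 10.0, 19.3] [-0.4, -0.07, -0.21]
```

{"name": "jog_arm", "arguments": {
  "deltas": [
    [[-35, 11, 8, -0.5, 0, -0.2, 20], [-35, 11, 12, -0.4, 0, -0.2, 20], [-15, 8, 15, -0.2, 0, -0.1, 20], [-3, 1, 10, 0, 0, 0, 20], [0, 0, 0, 0, 0, 0, 20]]
  ]
}}

```text
clock: 9.35
eef_pos: [0.4963, -0.2518, 0.2501]
tool_rot: [0.69, 0.723, -0.003, -0.01]
ft_force: [0.3, -0.1, -4.0]
grip_width: 0.0274
```

```bash
python3 - <<'E'
from h import *
plan((.501,-.2505,.18),.059+np.pi/2)
T=tool();im=camera('wrist');np.save('T_c.npy',T);cv2.imwrite('pics/raw_c.png',im[...,::-1]);save('i',im,1.5)
E
```

```text
at [ 0.4963 -0.2518  0.2501] yaw 1.6176 tilt [-1.01  0.56] n 2
[0.2, 3.0, 35.0] [-0.49, -0.31, -0.35]
[0.3, 2.7, 35.0] [-0.49, -0.31, -0.35]
```

View pics/i.png

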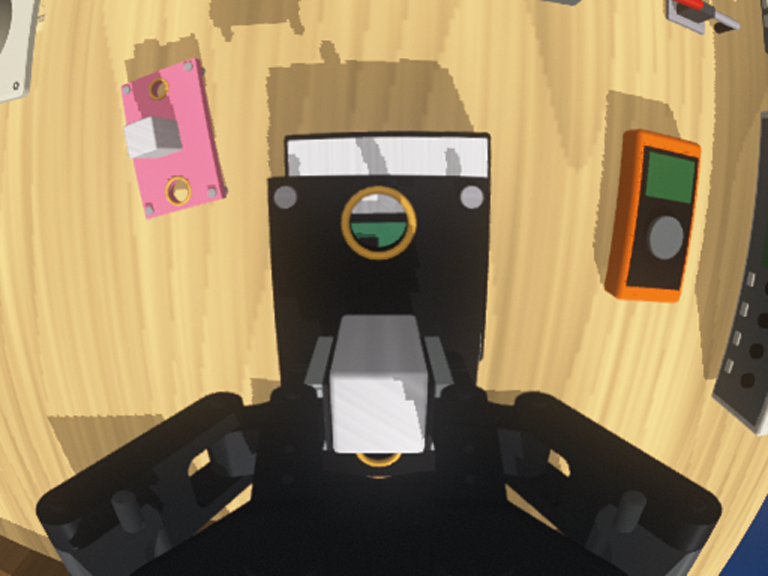

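Through the wide hole, with its ring centre near (379,222) at 1.5x, I can see the deck and board. I'll measure the hole in the tool frame, then work out the move.

```bash
cat > hole.py <<'E'
from h import *
def hole(im,T,zt=.0156):
    hsv=cv2.cvtColor(im,cv2.COLOR_RGB2HSV);m=cv2.inRange(hsv,(12,120,90),(28,255,255));m[:100]=0;m[190:]=0;m[:,:215]=0;m[:,290:]=0
    p=cv2.findNonZero(m);e=cv2.fitEllipse(cv2.convexHull(p));c=np.array(e[0])
    o,v=ray('wrist',c,np.eye(4));t=o+v*(zt-o[2])/v[2];return c,e[1],t
E
python3 - <<'E'
from hole import *
im=np.ascontiguousarray(cv2.imread('pics/raw_c.png')[...,::-1]);T=np.load('T_c.npy')
c,ax,t=hole(im,T);print(c,ax,'hole in tool',t)
hc=t-np.array([.048,0,0]);print('head centre in tool',hc)
W=R.from_euler('z',.0589)*R.from_euler('z',np.pi/2)*R.from_euler('x',np.pi)
F=np.array([.5011,-.2524]);tcp=F-W.apply([hc[0],hc[1],0])[:2];print('tcp goal',tcp)
plan((*tcp,.19),.0589+np.pi/2)
E
```

```text
[252.00759888 148.05981445] (49.08076477050781, 50.2119255065918) hole in tool [ 4.70453780e-02 -5.03211501e-05  1.56000000e-02]
head centre in tool [-9.54621996e-04 -5.03211501e-05  1.56000000e-02]
tcp goal [ 0.50109404 -0.25144407]
at [ 0.4964 -0.2515  0.2508] yaw 1.6182 tilt [-0.98  0.54] n 2
[-0.4, 2.9, 30.3] [-0.48, -0.3, -0.33]
[-0.3, 2.6, 30.4] [-0.48, -0.3, -0.33]
```

{"name": "jog_arm", "arguments": {
  "deltas": [
    [[0, 3, 20, -0.6, -0.4, 0.6, 20], [0, 2.5, 20, -0.5, -0.3, 0.3, 20], [0, 0, 10, 0, 0, 0, 20], [0, 0, 0, 0, 0, 0, 20]]
  ]
}}

```text
clock: 9.8
eef_pos: [0.5012, -0.2466, 0.2019]
tool_rot: [0.694, 0.72, 0.001, 0.002]
ft_force: [0.0, 0.9, -3.3]
grip_width: 0.0272
```

```bash
python3 - <<'E'
from hole import *
plan((.5011,-.2513,.160),.0589+np.pi/2)
E
```

```text
at [ 0.5012 -0.2466  0.2019] yaw 1.6074 tilt [ 0.26 -0.11] n 1
[-4.6, -0.4, 41.9] [0.25, 0.12, -1.28]
```

{"name": "jog_arm", "arguments": {
  "deltas": [
    [[-2.5, 0, 15, 0.2, 0.1, -0.7, 20], [-2, 0, 15, 0.1, 0, -0.6, 20], [0, 0, 5, 0, 0, 0, 20], [0, 0, 0, 0, 0, 0, 20]]
  ]
}}

```text
clock: 10.2
eef_pos: [0.5031, -0.2508, 0.1682]
tool_rot: [0.684, 0.729, 0.0, 0.002]
ft_force: [-0.3, -0.6, -2.7]
grip_width: 0.0278
```

```bash
python3 - <<'E'
from hole import *
plan((.5011,-.2513,.160),.0589+np.pi/2)
E
```

```text
at [ 0.5031 -0.2508  0.1682] yaw 1.6347 tilt [ 0.18 -0.14] n 1
[-0.4, -2.0, 8.2] [0.17, 0.15, 0.29]
```

Lateral and angle correction next, then down to about 0.150.

{"name": "jog_arm", "arguments": {
  "deltas": [
    [[-0.5, -2.2, 8, 0.2, 0.2, 0.3, 20], [0, 0, 6, 0, 0, 0, 20], [0, 0, 0, 0, 0, 0, 20], [0, 0, 0, 0, 0, 0, 20]]
  ]
}}

```text
clock: 10.6
eef_pos: [0.5016, -0.252, 0.1545]
tool_rot: [0.686, 0.727, 0.0, 0.0]
ft_force: [1.0, 0.4, -4.0]
grip_width: 0.0272
```

```bash
python3 - <<'E'
from hole import *
plan((.5011,-.2513,.1426),.0589+np.pi/2)
T=tool();im=camera('wrist');c,ax,t=hole(im,T);print(c,ax,'hole in tool',t)
sc=camera('scene')
for p in [(.4983,-.2044,.105),(.5040,-.3004,.105)]: print(proj('wrist',p,T),proj('scene',p))
w=cv2.resize(im[100:190,200:305],None,fx=5,fy=5,interpolation=cv2.INTER_NEAREST)
u=proj('scene',(.5,-.25,.12)).astype(int)
s=cv2.resize(sc[u[1]-40:u[1]+50,u[0]-27:u[0]+27],None,fx=5,fy=5,interpolation=cv2.INTER_CUBIC);print(u)
save('j',np.hstack([w,s]))
E
```

```text
at [ 0.5016 -0.252   0.1545] yaw 1.629 tilt [ 0.07 -0.  ] n 1
[0.7, -0.5, 11.9] [0.07, 0.0, -0.04]
[252.01795959 148.04414368] (49.133277893066406, 50.242496490478516) hole in tool [ 4.70487928e-02 -3.81296726e-05  1.56000000e-02]
[251.12704946 139.86028587] [193.422917   178.95817788]
[251.51221269 270.04899552] [161.37840702 176.98299734]
[177 174]
```

View pics/j.png

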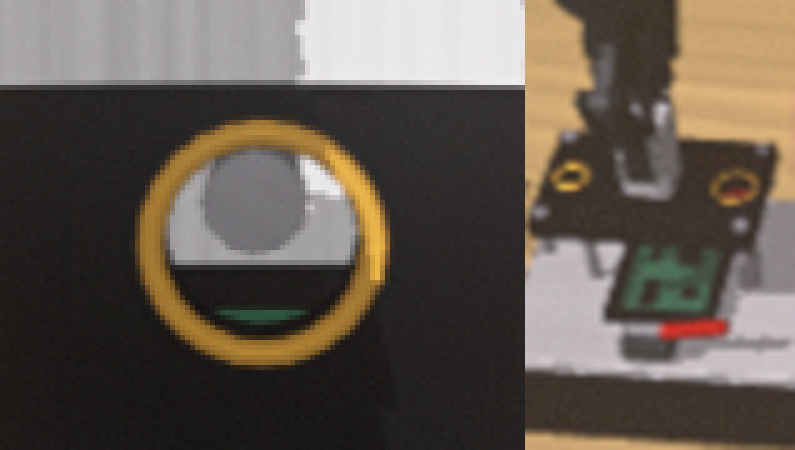

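Through the wide hole, the thick post top is at (250.5,139.5) against a predicted (251.1,139.9), so they agree within about 0.5 mm. The scene view shows the head level above the fixture. Final descent of 12 mm with a sub-millimetre trim.

{"name": "jog_arm", "arguments": {
  "deltas": [
    [[0.8, -0.7, 5, 0, 0, 0, 20], [0, 0, 4, 0, 0, 0, 20], [0, 0, 0, 0, 0, 0, 20]]
  ]
}}

```text
clock: 11.0
eef_pos: [0.5013, -0.2513, 0.1455]
tool_rot: [0.686, 0.727, 0.001, 0.001]
ft_force: [-0.4, -0.9, -4.7]
grip_width: 0.0274
```

```bash
python3 - <<'E'
from hole import *
plan((.5010,-.2513,.1426),.0589+np.pi/2)
E
```

```text
at [ 0.5013 -0.2513  0.1455] yaw 1.6291 tilt [ 0.15 -0.04] n 1
[0.0, -0.3, 2.9] [0.15, 0.05, -0.04]
```

{"name": "jog_arm", "arguments": {
  "deltas": [
    [[0, -0.4, 3, 0.15, 0, 0, 20], [0, 0, 0, 0, 0, 0, 20], [0, 0, 0, 0, 0, 0, 20], [0, 0, 0, 0, 0, 0, 20]]
  ]
}}

```text
clock: 11.4
eef_pos: [0.5008, -0.2512, 0.1421]
tool_rot: [0.686, 0.727, -0.0, 0.0]
ft_force: [-0.5, -0.2, -5.0]
grip_width: 0.0271
```

```bash
python3 - <<'E'
from hole import *
plan((.5010,-.2513,.1426),.0589+np.pi/2)
T=tool();im=camera('wrist');c,ax,t=hole(im,T);print(c,ax,t)
g=im[100:190,215:290]
w=cv2.resize(g,None,fx=6,fy=6,interpolation=cv2.INTER_NEAREST)
sc=camera('scene');s=cv2.resize(sc[134:224,147:207],None,fx=6,fy=6,interpolation=cv2.INTER_CUBIC)[:,:340]
save('k',np.hstack([w,s]))
print(proj('wrist',(.4983,-.2044,.105),T), np.abs(get_obs()['joint_vel']).max())
E
```

```text
at [ 0.5008 -0.2512  0.1421] yaw 1.6292 tilt [-0.02 -0.04] n 1
[-0.1, 0.2, -0.5] [-0.03, 0.04, -0.03]
[252.02787781 148.02830505] (49.07042694091797, 50.30772399902344) [ 4.70574453e-02 -3.30663070e-05  1.56000000e-02]
[252.49654592 143.37448772] 0.0021018908429791725
```

View pics/k.png

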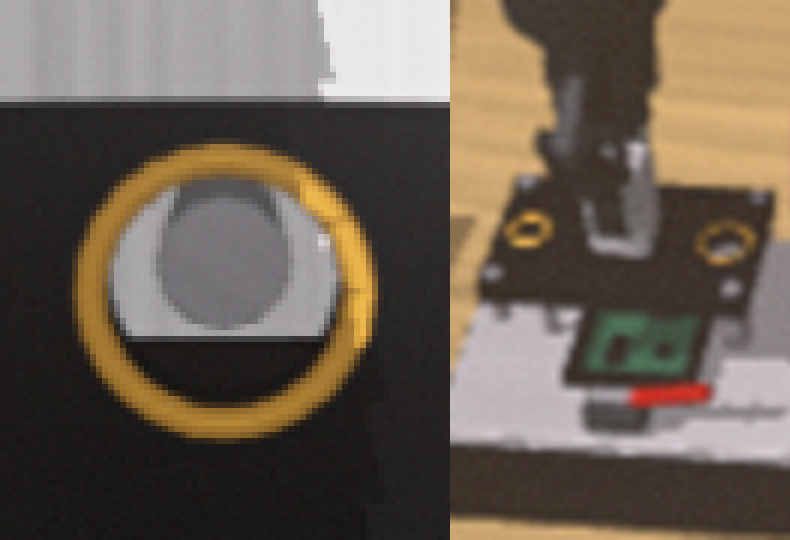

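```bash
python3 -c "
from workcell import *
print(job_done())"
```

```text
the job is handed in; nothing more can be done
None
```

The oblong black head is now held still over the test fixture, about 1 cm above the guide posts, and the job is handed in. I gripped it by its grip block, with the fingers stopped at 27 mm on the 28 mm block. I then lifted it over the supply and weight and brought it to the fixture.

My last checks, at about 11.4 s on the robot's clock:
- **Wide hole over thick post:** the wrist camera looks through the wide hole, and its centre is within about 0.5 mm of the thick post's axis.
- **Narrow hole over thin post:** I could not see this directly. It follows from the turn of the tool, which matches the fixture to less than 0.001 rad, and from the measured post spacing of 96.2 mm (should be 96).
- **Height:** the plate's underside is about 9.5 mm above the post tops, worked out from the tool height at the grasp.
- **Level and still:** tilt is below 0.1° and the joints are at rest. The force reads only the head's weight, 4–5 N, so nothing suggests contact.

- **Wrist limit before the grasp:** the last wrist joint reached its range limit on the way to the tray, which tilted the empty gripper by about 7°. I turned the tool a quarter turn and gripped the block across its other pair of faces instead.
- **Rest of the bench:** I saw no sign of contact with anything else, but I did not take a final picture of the whole bench.

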